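Park and lock the linear axis through its L-shaped gate

TASK

Park and lock the linear axis for transport: with the fingertips push the black knob of its lock pin along the slot away from the red mark until it stops at the corner, then push it sideways into the pocket with the green border until it is fully home. Only push the knob, never pull it upward, and leave the loose parts lying around undisturbed. Finish with the pin resting in the pocket and the robot clear of it.

Things in the scene. Friction and masses are not known exactly. Their poses are not given: they have to be found in the camera images.
- axis_unit: Linear axis fixed on a white perforated board on the bench. Origin at bench level, below the middle of the slot's long leg. z up; y along the long leg, from red mark to corner; x along the short leg, from corner into the pocket. Board (mm): x -150 to 170, y -210 to 210, 8 thick. Aluminium gate plate with the slot: x -35 to 85, y -150 to 150, top at z 62; only the knob rises above it (screw heads 1.5).
- slot_corner (a point): Corner of the L-shaped slot (18 mm wide), at plate top, 62 mm above the bench, at x 0, y 58 mm of axis_unit. The long leg runs from here 118 mm along -y to the red paint mark (pin centre y -60 to 60, on x = 0). A blue carriage under the plate, 150 by 46 mm, carries the pin along; a yellow rule lies on its -x side.
- slot_pocket (a point): Where the pin's centre is when fully home at the end of the short leg: at plate top, x 45, y 58 mm of axis_unit. Green paint borders the pocket.
- knob (a point): Centre of the black knob on top of the lock pin: upright cylinder 24 mm in diameter, 34 mm tall, yellow dot on top; point half-way up, 85 mm above the bench, the knob spans 68 to 102. Below it a 14 mm steel stem goes through the slot with 2 mm of play to either side. Knob and carriage stay where they are left.
- carriage (a joint): Travel of the carriage and pin along the axis (+y of axis_unit), m: 0 at the red end of the slot, 0.120 at the corner stop; free play in the pocket is 0.116 to 0.120. Friction about 1.5 N, damping 10 N per m/s.
- shoe (a joint): Travel of the pin across the axis (+x of axis_unit), m: 0 on the midline of the long leg (play of 0.002 either way), 0.045 at the pocket's end stop. The slot walls let it leave 0 only at the corner. Friction about 1.2 N, damping 10 N per m/s.
- lockpin (a joint): Upward lift of the pin and knob, m: 0 when down, range to 0.030; about 2 N of spring and weight keeps it down. It must not be pulled up.
- relay: Small loose relay, 26 by 30 by 47 mm tall, standing on the board beside the axis (side -x); origin under its centre. Bystander.
- terminals: Loose grey terminal block, 36 by 70 by 44 mm tall, on the board beside the axis (side -x); origin under its centre. Bystander.
- sensor: Loose upright brass sensor, 26 mm across and 55 mm tall with an orange cap, on the board beside the axis (side +x); origin under its centre. Bystander.
- coupling: Loose aluminium ring, 32 mm across and 30 mm tall, on the board beside the axis (side +x); origin under its centre. Bystander.
- screwdriver: Loose screwdriver with green handle, 200 mm long, lying on the bench; origin under its middle. Bystander.
- breaker: Loose white circuit breaker, 74 by 36 by 74 mm tall, on the bench; origin under its centre. Bystander.
- mug: White mug, 80 mm across and 90 mm tall, on the bench; origin under its centre. Bystander.

How it is judged:
By the outcome, as a careful person would: the job done as asked, in the order asked, and still so for the second after the job is handed in, with the robot touching nothing.
It also fails if it takes over 40 s, if anything falls off the work surface, if the arm or the gripper's body presses on something with over 40 N, if the wrist force passes 120 N, or if a joint passes its speed limit or range.

ROBOT

A 6-joint arm with a two-finger parallel gripper is mounted at the origin on the work surface. World frame = base frame: x ahead of the robot, y to its left, z up, the work surface at z = 0. Lengths are in mm, angles in rad, forces in N, time in s.
With the tool pointing down it reaches from about 350 to 775 mm from the base axis. Payload 7.3 kg.
Tool frame: the origin (TCP) lies at the very end of the fingers, on their centre line; the grasp point (between the pads) lies 19 mm behind it; z points along the fingers, x is the direction in which the jaws open and shut, and the axes are right-handed (so a half turn about z gives the same grasp; the last joint's range is limited). The gripper opens to 92 mm and grips with 3 to 60 N. Pads are 19 mm wide; open, the fingers measure 130 mm over their backs; the gripper's body (75 mm by 190 mm) begins 47 mm behind the grasp point.
Start: joints at [-1.47, 0.342, 1.524, -0, 1.275, -0.146], TCP at [128.28, -509.106, 226.741] pointing down, gripper open.
Joint ranges: [-2.53, 2.53], [-0.77, 2.02], [0.04, 2.7], [-1, 4.14], [0.28, 2.66], [-3.11, 3.11]. Speed limits (rad/s): [2.57, 2.57, 3.14, 3.14, 3.14, 3.14].

INTERFACE

Orientations are given as [roll, pitch, yaw] about the fixed x, y, z axes, in that order (R = Rz(yaw) Ry(pitch) Rx(roll)).
In Python, from plant import bot, capture, camera_params gives the robot as it stands.
- The arm moves only by the shell command python3 -m jog 'ROWS' [OPENING]. ROWS is a JSON object of lists of equal length, an entry for each row: "xyz": the shift along the world's x, y, z as a fraction of full scale, a list of three; "angular": the turn, a rotation vector about the world's x, y, z as a fraction of full scale, a list of three. In form: {"xyz": [[x, y, z], ...], "angular": [[wx, wy, wz], ...]}. A call has 1 to 10 rows; each row shifts and turns the pose as measured when the row begins; what a row does not reach is not made up. Full scale, the value 1, is 2 cm for a shift and 6 degrees for a turn. A row lasts 1/10 s, in which the tool goes at most 50 mm and 8.59 degrees, less where a joint would pass 70% of its speed; a pose out of reach is approached as far as the arm can. A call with a number of a shift or a turn outside -1 to 1 is refused whole. A call with a gripper value outside its range is refused whole. OPENING is the closure, from -1 (fully open) to 1 (shut), set as the call begins (- or left out, the last holds). The fingers move at their own pace and stop on an object; the grip force is fixed at half the most. Time passes only in rows, so rows that do not move let the fingers close. It gives the time, the measured TCP pose, the force and the opening at its end, in the units of the state.
- bot.get_obs(): the state, without advancing time (a new reading comes with each control period).
- capture(name): name is "scene" or "top"; returns the picture (480x640x3 uint8, red, green, blue); there is no depth.
- camera_params(name): a dict with "fx", "fy", "cx", "cy" (pixels), "rvec" (rotation vector, rad) and "tvec" (3), from world to camera coordinates, as OpenCV has them. Camera axes: x right, y down, z forward; pixel columns grow to the right and rows downward; lengths in mm; the calibration is good to about 2 mm. A picture is of the moment at which its call begins. camera_params takes no time and is no camera call.
- bot.close_job(): hands the job in, once; it reports no verdict.
The state is a dict: "time": time; "joint_positions": joint angles; "dq": joint speeds; "tau": joint torques, N m; "tool_pos": TCP position; "tcp_rot": TCP orientation; "contact_force": force on the tool from outside, world axes, zero at the start; "moment": the same for the moment, N m; "grip_width": finger opening in mm.
Only numpy, scipy, OpenCV 4.12 (cv2) and the standard library are available. Lean on these libraries where they do the work, as an engineer would, in place of code of your own. Each camera call takes 0.05 s, during which the arm holds its last target.

## Working session

There is one attempt and no reset: what is moved stays moved. The work goes in short steps, Python scripts to look and compute and a shell command to move; the robot and the scene stay as the last step left them, time stands still between calls to the robot, and variables do not carry over. Pictures are saved under pics/ and viewed, and the job is handed in when it is done.

```bash
ls; mkdir -p pics; python3 - <<'E'
from plant import bot,capture,camera_params
import cv2
for n in("scene","top"):
    cv2.imwrite(f"pics/{n}0.png",capture(n)[:,:,::-1]); print(n,camera_params(n))
print(bot.get_obs())
E
```

```text
pics
scene {'fx': 602.8135704645815, 'fy': 602.8135704645815, 'cx': 326.9495674092024, 'cy': 245.30001027489052, 'rvec': array([ 1.09032448,  2.42149046, -1.01645354]), 'tvec': array([ 354.50881607, -247.61800907, 1830.98346558])}
top {'fx': 493.93171394299947, 'fy': 493.93171394299947, 'cx': 316.3350376445561, 'cy': 243.4395732641561, 'rvec': array([ 2.15957102, -2.13151425,  0.17981403]), 'tvec': array([   5.38279539,  575.41879951, 1452.99096543])}
{'time': 0.1, 'joint_positions': array([-1.46996960e+00,  3.42654779e-01,  1.52490002e+00, -2.22730115e-05,
        1.27539870e+00, -1.46019600e-01]), 'dq': array([ 0.00049631,  0.00040975, -0.00194283, -0.00068391,  0.00015751,
       -0.00018004]), 'tau': array([ 2.01208502e-03, -4.32004738e+01, -2.44696355e+01,  7.19288900e-02,
        5.26233972e-02, -5.59452951e-05]), 'tool_pos': array([ 128.25118055, -508.72890974,  226.12105562]), 'tcp_rot': array([-3.14141572e+00,  1.34945936e-03, -1.32394338e+00]), 'contact_force': array([-0.57722084,  0.33677846, -1.04669044]), 'moment': array([-0.01358717,  0.00990388, -0.01891048]), 'grip_width': 91.56217667840177}
```

View pics/scene0.png

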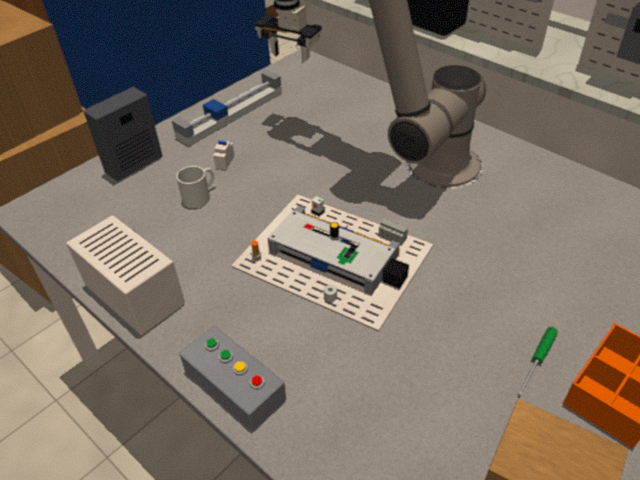

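View pics/top0.png

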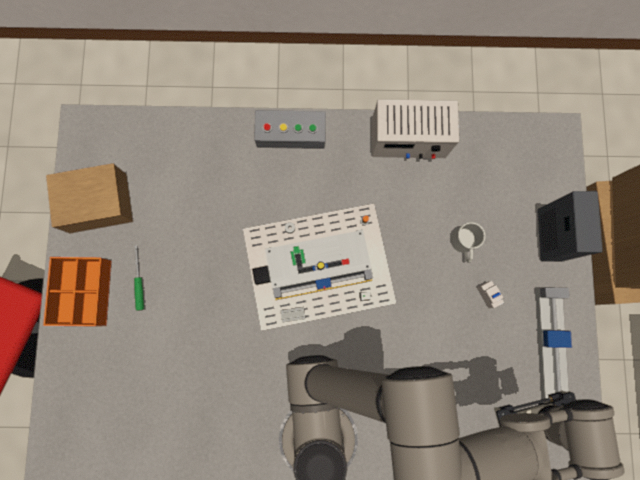

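The top view shows the board at about (245–395, 205–328). The knob's yellow dot is near (320,266), the red mark near (346,262) and the green pocket near (298,256). Next I'll measure them.

```bash
cat > h.py <<'E'
import cv2,numpy as np
from plant import bot,capture,camera_params
def ray(n,u,v):
    p=camera_params(n);R=cv2.Rodrigues(p['rvec'])[0]
    d=R.T@np.array([(u-p['cx'])/p['fx'],(v-p['cy'])/p['fy'],1]);o=-R.T@p['tvec'];return o,d
def onz(n,u,v,z):
    o,d=ray(n,u,v);return o+d*(z-o[2])/d[2]
def proj(n,P):
    p=camera_params(n);K=np.array([[p['fx'],0,p['cx']],[0,p['fy'],p['cy']],[0,0,1]])
    return cv2.projectPoints(np.float64(P).reshape(-1,1,3),p['rvec'],p['tvec'],K,None)[0].reshape(-1,2)
def blobs(im,kind,roi):
    x0,y0,x1,y1=roi;h=cv2.cvtColor(im,cv2.COLOR_RGB2HSV).astype(int);H,S,V=h[...,0],h[...,1],h[...,2]
    m={'green':(H>45)&(H<80)&(S>120)&(V>60),'red':((H<6)|(H>174))&(S>150)&(V>90),'yellow':(H>20)&(H<33)&(S>150)&(V>100),'white':(S<45)&(V>150)}[kind]
    k=np.zeros(m.shape,np.uint8);k[y0:y1,x0:x1]=m[y0:y1,x0:x1];
    n,l,s,c=cv2.connectedComponentsWithStats(k);return [(s[i][4],tuple(s[i][:4]),c[i].round(1)) for i in range(1,n) if s[i][4]>2],k
E
python3 - <<'E'
from h import *
R={'top':(235,195,405,340),'scene':(230,190,440,330)}
for n in R:
    im=cv2.imread(f'pics/{n}0.png')[:,:,::-1].copy()
    for k,z in(('green',62),('red',62),('yellow',102)):
        for b in blobs(im,k,R[n])[0]: print(n,k,b,onz(n,*b[2],z).round(1))
    x0,y0,x1,y1=R[n]
    cv2.imwrite(f'pics/{n}c.png',cv2.resize(im[y0:y1,x0:x1,::-1],None,fx=3.8,fy=3.8,interpolation=cv2.INTER_CUBIC))
E
```

```text
top green (np.int32(29), (np.int32(294), np.int32(247), np.int32(6), np.int32(6)), array([296.1, 249.6])) [553.1  73.4  62. ]
top green (np.int32(29), (np.int32(301), np.int32(250), np.int32(4), np.int32(13)), array([302.2, 256. ])) [534.1  54.8  62. ]
top green (np.int32(25), (np.int32(291), np.int32(252), np.int32(5), np.int32(13)), array([292.9, 258.1])) [527.4  82.4  62. ]
top red (np.int32(30), (np.int32(342), np.int32(259), np.int32(7), np.int32(5)), array([345.1, 261.3])) [519.9 -73.4  62. ]
top yellow (np.int32(31), (np.int32(318), np.int32(262), np.int32(6), np.int32(7)), array([320.4, 265.3])) [502.4   1.  102. ]
top yellow (np.int32(3), (np.int32(367), np.int32(280), np.int32(3), np.int32(1)), array([368., 280.])) [ 461.6 -136.9  102. ]
top yellow (np.int32(5), (np.int32(327), np.int32(288), np.int32(5), np.int32(1)), array([329., 288.])) [437.1 -24.5 102. ]
top yellow (np.int32(3), (np.int32(318), np.int32(290), np.int32(3), np.int32(1)), array([319., 290.])) [431.    4.2 102. ]
top yellow (np.int32(5), (np.int32(276), np.int32(298), np.int32(5), np.int32(1)), array([278., 298.])) [406.7 121.3 102. ]
scene green (np.int32(120), (np.int32(338), np.int32(248), np.int32(19), np.int32(16)), array([345.8, 256.8])) [538.   70.3  62. ]
scene red (np.int32(30), (np.int32(304), np.int32(224), np.int32(9), np.int32(5)), array([308.3, 226.2])) [518.2 -74.2  62. ]
scene yellow (np.int32(31), (np.int32(331), np.int32(223), np.int32(7), np.int32(5)), array([334., 225.])) [503.4   1.7 102. ]
```

View pics/topc.png

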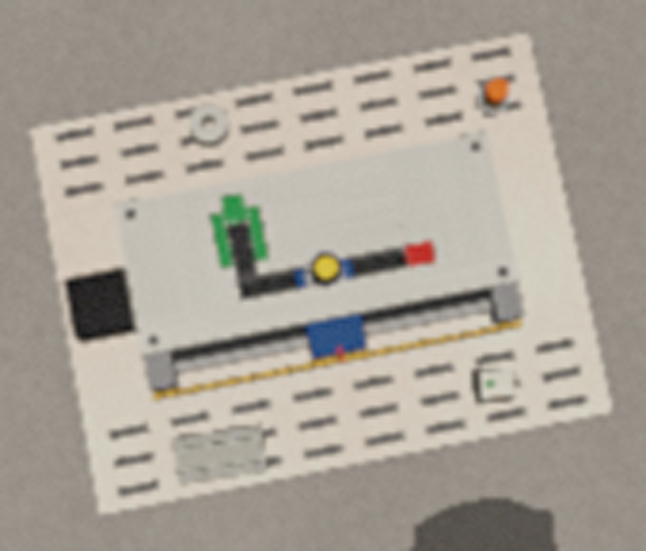

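View pics/scenec.png

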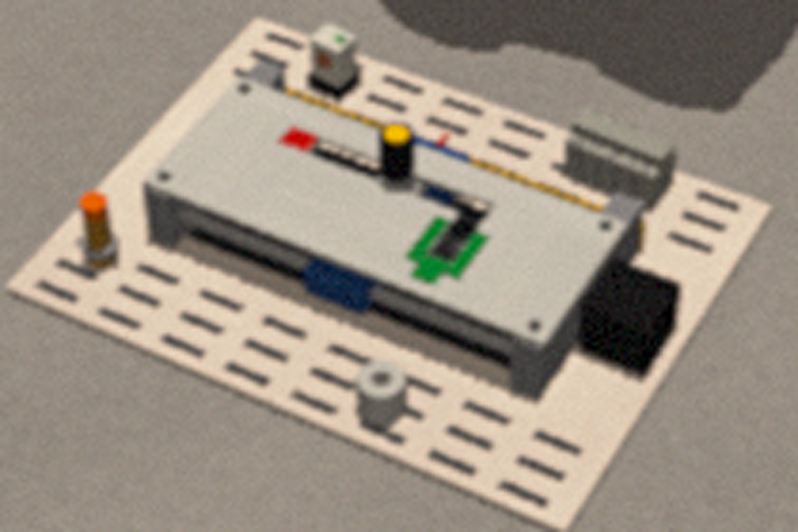

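The crop is 3.8x from (235,195). Board corners are at about (32,128), (527,35), (610,410) and (105,512), so I can fit the axis frame from those. The knob is part-way along, with a clear path around it on the plate.

```bash
python3 - <<'E'
from h import *
im=cv2.imread('pics/top0.png')[:,:,::-1].copy()
# manual and mask-based board corners
c=np.array([(32,128),(527,35),(610,410),(105,512)])/3.8+[235-.37,195-.37]
_,k=blobs(im,'white',(235,195,405,340))
k=cv2.morphologyEx(k,cv2.MORPH_CLOSE,np.ones((9,9)));cs=max(cv2.findContours(k,0,2)[0],key=cv2.contourArea)
q=cv2.approxPolyDP(cv2.convexHull(cs),8,True).reshape(-1,2);print(c.round(1).tolist(),q.tolist())
# corners in unit frame: TL=(170,210) TR=(170,-210) BR=(-150,-210) BL=(-150,210)
B=np.array([(170,210),(170,-210),(-150,-210),(-150,210)],float)
W=np.array([onz('top',*p,8)[:2] for p in c])
def fit(B,W):
    b=B-B.mean(0);w=W-W.mean(0);a=np.arctan2((b[:,0]*w[:,1]-b[:,1]*w[:,0]).sum(),(b*w).sum())
    R=np.array([[np.cos(a),-np.sin(a)],[np.sin(a),np.cos(a)]]);t=W.mean(0)-R@B.mean(0);return a,R,t
a,R,t=fit(B,W);print('yaw',a,np.degrees(a),'t',t,'res',(W-(B@R.T+t)).round(1).tolist())
# red, via knob line: knob on x=0
for n,p in(('knobtop',(502.9,1.3)),('red',(519,-73.8)),('sc green',(538,70.3))): print(n,R.T@(np.array(p)-t))
for n,p in(('corner',(0,58)),('pocket',(45,58))):print(n,R@p+t)
ims=im.copy()
for x,y,z in[(0,58,62),(45,58,62),(0,-60,62),(85,150,62),(85,-150,62),(-35,150,62),(-35,-150,62)]:
    u=proj('top',[*(R@[x,y]+t),z])[0];cv2.circle(ims,tuple(np.int32(u.round())),0,(255,0,255),-1)
cv2.imwrite('pics/ov0.png',cv2.resize(ims[195:340,235:405,::-1],None,fx=4,fy=4,interpolation=0))
E
```

```text
[[243.1, 228.3], [373.3, 203.8], [395.2, 302.5], [262.3, 329.4]] [[404, 195], [404, 339], [235, 339], [235, 195]]
yaw 0.2092137327506355 11.987063902789343 t [503.52957746   2.43333134] res [[-0.6, -1.6], [-3.5, 2.1], [1.3, 3.5], [2.8, -4.0]]
knobtop [-0.85123176 -0.97786103]
red [ -0.69988224 -77.78409186]
sc green [47.81406389 59.22761213]
corner [491.48350863  59.16861336]
pocket [535.50226192  68.51470124]
```

View pics/ov0.png

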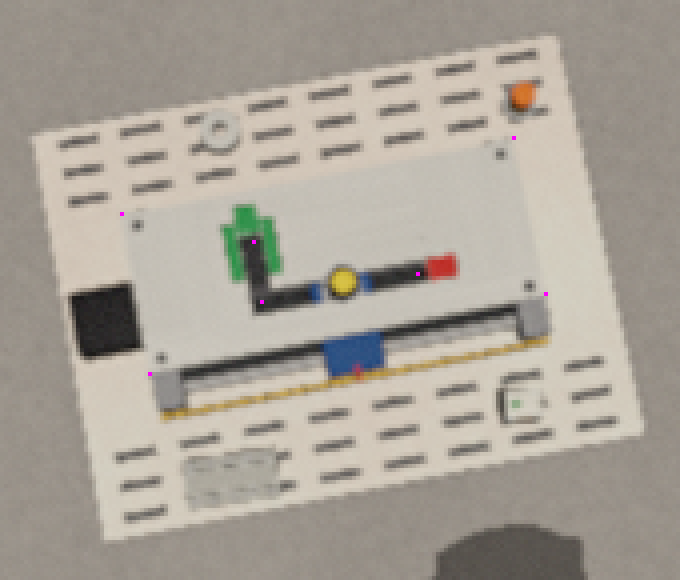

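The fit puts the axis at yaw ≈12.0°, with the knob centre at ≈(503,1). That means the carriage is about mid-way along the slot. I'll close the gripper and bring the fingertips to the red side of the knob, about (513,-48), staying high on the way.

```bash
python3 -m jog '{"xyz":[[0.8,0.96,0],[0.8,0.96,0],[0.8,0.96,0],[0.8,0.96,0],[0.8,0.96,0],[0.8,0.96,0],[0.8,0.96,0],[0.8,0.96,0],[0.8,0.96,0],[0.8,0.96,0]],"angular":[[0,0,-0.35],[0,0,0],[0,0,0],[0,0,0],[0,0,0],[0,0,0],[0,0,0],[0,0,0],[0,0,0],[0,0,0]]}' 1
python3 -m jog '{"xyz":[[0.8,0.96,0],[0.8,0.96,0],[0.8,0.96,0],[0.8,0.96,0],[0.8,0.96,0],[0.8,0.96,0],[0.8,0.96,0],[0.8,0.96,0],[0.8,0.96,0],[0.8,0.96,0]],"angular":[[0,0,0],[0,0,0],[0,0,0],[0,0,0],[0,0,0],[0,0,0],[0,0,0],[0,0,0],[0,0,0],[0,0,0]]}'
```

```text
time: 1.1
tool_pos: [290.4, -308.9, 222.1]
tcp_rot: [3.14, 0.009, -1.368]
contact_force: [0.5, -0.2, -0.2]
grip_width: 16.7
time: 2.1
tool_pos: [454.3, -106.4, 219.6]
tcp_rot: [3.136, 0.014, -1.368]
contact_force: [0.9, -0.8, -0.5]
grip_width: 0.4
```

```bash
python3 -m jog '{"xyz":[[0.75,0.75,0],[0.75,0.75,0],[0.75,0.75,0],[0.75,0.75,0],[0,0,-1],[0,0,-1],[0,0,-1],[0,0,-1],[0,0,0]],"angular":[[0,0,0],[0,0,0],[0,0,0],[0,0,0],[0,0,0],[0,0,0],[0,0,0],[0,0,0],[0,0,0]]}'
python3 - <<'E'
from h import *
for n in("scene","top"):
    x0,y0,x1,y1={'top':(235,195,405,340),'scene':(230,140,440,330)}[n]
    im=capture(n);cv2.imwrite(f"pics/{n}1.png",cv2.resize(im[y0:y1,x0:x1,::-1],None,fx=3,fy=3,interpolation=2))
E
```

```text
time: 3.0
tool_pos: [516.7, -39.4, 134.2]
tcp_rot: [3.132, 0.017, -1.363]
contact_force: [-0.2, 0.3, 0.0]
grip_width: 0.4
```

View pics/scene1.png

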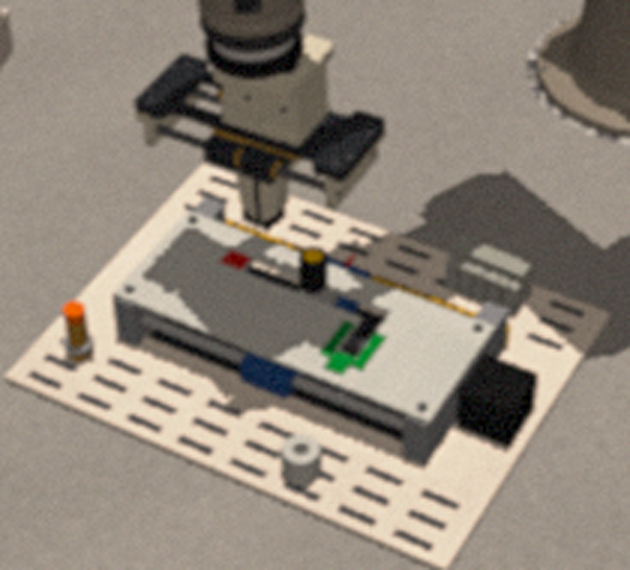

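View pics/top1.png

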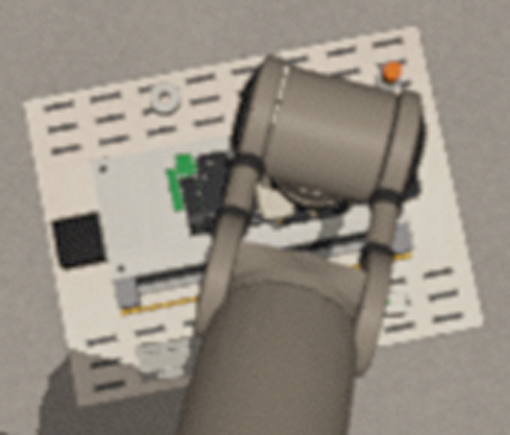

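The scene view shows the closed fingers on the red side of the knob, well clear of everything. I'll correct the small tilt, back off slightly and descend to z≈75.

```bash
python3 -m jog '{"xyz":[[-0.15,-0.4,0],[0,0,-1],[0,0,-1],[0,0,-0.5],[0,0,-0.3],[0,0,0]],"angular":[[-0.14,-0.12,0],[0,0,0],[0,0,0],[0,0,0],[0,0,0],[0,0,0]]}'
```

```text
time: 3.7
tool_pos: [518.8, -51.2, 86.1]
tcp_rot: [-3.124, -0.012, -1.363]
contact_force: [-0.7, 0.1, -0.2]
grip_width: 0.2
```

```bash
python3 -m jog '{"xyz":[[-0.22,-0.05,-0.3],[0,0,-0.25],[0,0,0]],"angular":[[0.05,0.1,0],[0,0,0],[0,0,0]]}'
```

```text
time: 4.0
tool_pos: [515.1, -52.7, 76.0]
tcp_rot: [-3.131, -0.006, -1.363]
contact_force: [-0.2, -0.0, -0.4]
grip_width: 0.7
```

```bash
python3 -m jog '{"xyz":[[-0.1,0.49,0],[-0.1,0.49,0],[-0.05,0.25,0]],"angular":[[0,0,0],[0,0,0],[0,0,0]]}'
python3 -m jog '{"xyz":[[-0.05,0.25,0],[-0.05,0.25,0],[-0.05,0.25,0]],"angular":[[0,0,0],[0,0,0],[0,0,0]]}'
python3 - <<'E'
from h import *
im=capture("scene");cv2.imwrite("pics/s2.png",cv2.resize(im[190:330,230:440,::-1],None,fx=3.8,fy=3.8,interpolation=2))
E
```

```text
time: 4.3
tool_pos: [510.1, -26.9, 76.4]
tcp_rot: [-3.13, -0.007, -1.364]
contact_force: [-0.1, -3.8, -0.7]
grip_width: 0.3
time: 4.6
tool_pos: [506.6, -10.4, 76.5]
tcp_rot: [-3.13, -0.008, -1.362]
contact_force: [-0.1, -2.6, -1.5]
grip_width: 0.5
```

View pics/s2.png

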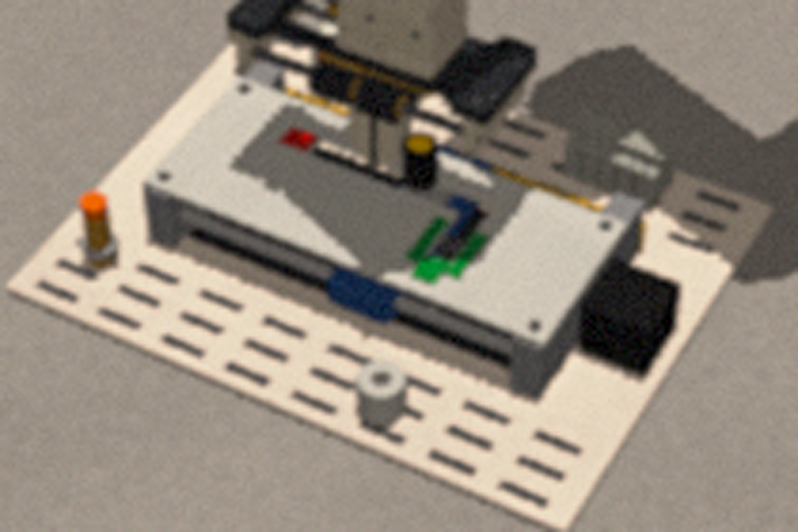

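The fingers are touching the knob at crop (420,143) and it has moved with the blue carriage towards the corner. I'll carry on along the slot, then use smaller steps near the stop.

```bash
python3 -m jog '{"xyz":[[-0.07,0.34,0],[-0.07,0.34,0],[-0.07,0.34,0],[-0.07,0.34,0]],"angular":[[0,0,0],[0,0,0],[0,0,0],[0,0,0]]}'
cat > k.py <<'E'
from h import *
o=bot.get_obs();Rm=np.array([[.978,-.208],[.208,.978]]);K0=np.array([503.4,1.7])
bs=blobs(capture('scene'),'yellow',(230,190,440,330))[0]
for b in bs:
    if b[0]>8:
        w=onz('scene',*b[2],102)[:2];print('knob',b[0],b[2],w.round(1),'unit, with knob0=(0,-1):',(Rm.T@(w-K0)+[0,-1]).round(1))
print('tcp unit',(Rm.T@(o['tool_pos'][:2]-K0)+[0,-1]).round(1))
E
python3 k.py
```

```text
time: 5.05
tool_pos: [500.6, 18.9, 76.6]
tcp_rot: [-3.13, -0.008, -1.363]
contact_force: [0.4, -1.8, -0.5]
grip_width: 0.1
knob 21 [350.6 231.4] [494.   47.8] unit, with knob0=(0,-1): [ 0.3 46. ]
tcp unit [ 0.8 16.4]
```

```bash
python3 -m jog '{"xyz":[[-0.05,0.25,0],[-0.05,0.25,0],[-0.02,0.1,0]],"angular":[[0,0,0],[0,0,0],[0,0,0]]}'
python3 -m jog '{"xyz":[[-0.02,0.1,0],[-0.02,0.1,0]],"angular":[[0,0,0],[0,0,0]]}'
python3 k.py
```

```text
time: 5.4
tool_pos: [497.6, 33.2, 76.7]
tcp_rot: [-3.13, -0.007, -1.362]
contact_force: [0.3, -3.5, 0.0]
grip_width: 0.5
time: 5.6
tool_pos: [497.6, 34.0, 76.8]
tcp_rot: [-3.13, -0.014, -1.359]
contact_force: [-0.1, -16.8, -1.7]
grip_width: 0.5
knob 21 [356.1 233.4] [490.6  62.5] unit, with knob0=(0,-1): [ 0.1 61.2]
tcp unit [ 1.  31.8]
```

Force rises to about 17 N and motion stops with the knob at unit y≈61, so it's at the corner stop. I'll back off and go round to the -x side.

```bash
python3 -m jog '{"xyz":[[0.08,-0.4,0],[0.08,-0.4,0],[-0.64,-0.14,0],[-0.64,-0.14,0],[-0.64,-0.14,0],[0,0,0]],"angular":[[0,0,0],[0,0,0],[0,0,0],[0,0,0],[0,0,0],[0,0,0]]}'; python3 k.py
```

```text
time: 6.25
tool_pos: [462.5, 7.9, 77.0]
tcp_rot: [-3.128, -0.012, -1.362]
contact_force: [-0.3, 0.4, 0.0]
grip_width: 0.8
knob 30 [354.2 232.3] [490.6  56.5] unit, with knob0=(0,-1): [-1.1 55.3]
tcp unit [-38.7  13.6]
```

```bash
python3 - <<'E'
from h import *
im=capture("scene");cv2.imwrite("pics/s3.png",cv2.resize(im[200:290,290:400,::-1],None,fx=7,fy=6.6,interpolation=2))
im=capture("top");cv2.imwrite("pics/t3.png",cv2.resize(im[220:310,260:390,::-1],None,fx=6,fy=6,interpolation=2))
E
```

```text
(no output)
```

View pics/s3.png

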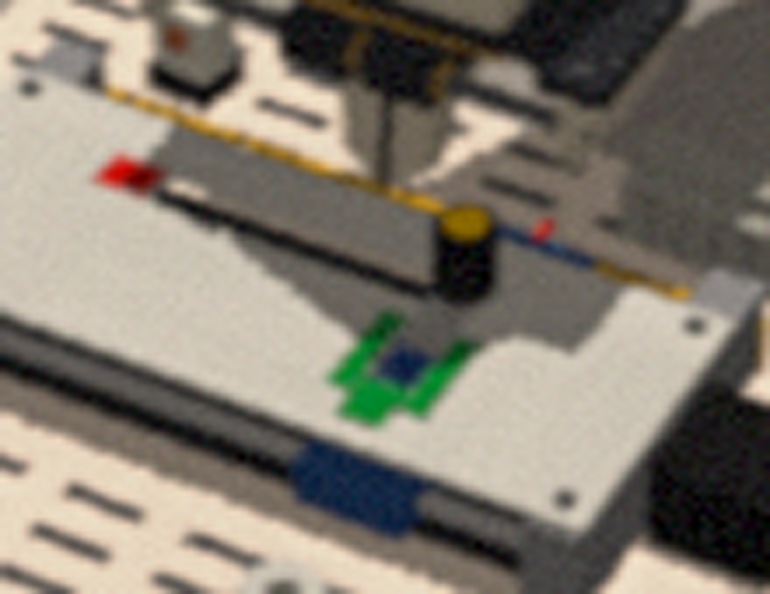

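View pics/t3.png

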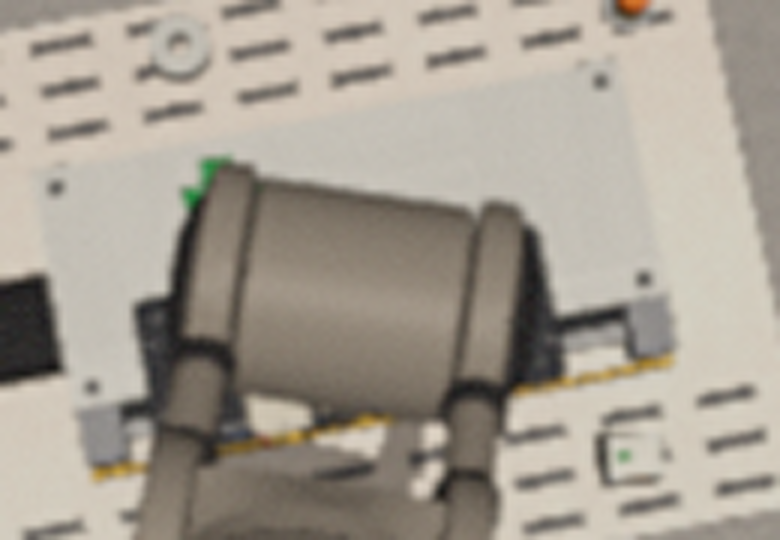

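The knob is fully visible at the corner, and the earlier y≈61 reading was biased because the fingers hid part of the dot. Next I'll line up on its -x side.

```bash
python3 -m jog '{"xyz":[[-0.15,0.69,0],[-0.15,0.69,0],[-0.15,0.69,0],[0,0,0]],"angular":[[0,0,0],[0,0,0],[0,0,0],[0,0,0]]}'; python3 k.py
```

```text
time: 6.8
tool_pos: [459.1, 50.6, 77.6]
tcp_rot: [-3.122, -0.013, -1.363]
contact_force: [-0.0, -0.1, 0.0]
grip_width: 0.4
knob 22 [355.9 233.1] [490.1  61.5] unit, with knob0=(0,-1): [-0.6 60.2]
tcp unit [-33.2  56.1]
```

The dot reads (356,233), matching the picture at unit y≈60. The previous low reading had merged with the yellow rule behind it. Now I'll push along +x.

```bash
python3 -m jog '{"xyz":[[-0.04,0.2,0],[0.34,0.07,0],[0.25,0.05,0],[0.25,0.05,0]],"angular":[[0,0,0],[0,0,0],[0,0,0],[0,0,0]]}'; python3 -m jog '{"xyz":[[0.25,0.05,0],[0.25,0.05,0],[0.25,0.05,0]],"angular":[[0,0,0],[0,0,0],[0,0,0]]}'; python3 k.py
```

```text
time: 7.25
tool_pos: [476.6, 56.7, 77.5]
tcp_rot: [-3.124, -0.014, -1.364]
contact_force: [-1.6, 1.3, 0.8]
grip_width: 0.6
time: 7.55
tool_pos: [492.6, 59.7, 77.2]
tcp_rot: [-3.125, -0.013, -1.364]
contact_force: [-2.8, 0.9, 1.5]
grip_width: 0.5
knob 25 [351.4 239.2] [513.6  67. ] unit, with knob0=(0,-1): [23.5 60.7]
tcp unit [ 1.5 58. ]
```

Knob is moving into the short leg, now at x≈23. About 22 mm to go.

```bash
python3 -m jog '{"xyz":[[0.25,0.05,0],[0.25,0.05,0],[0.25,0.05,0]],"angular":[[0,0,0],[0,0,0],[0,0,0]]}'; python3 -m jog '{"xyz":[[0.15,0.03,0],[0.1,0.02,0],[0.1,0.02,0]],"angular":[[0,0,0],[0,0,0],[0,0,0]]}'; python3 k.py
```

```text
time: 7.9
tool_pos: [509.2, 63.0, 77.1]
tcp_rot: [-3.125, -0.013, -1.364]
contact_force: [-2.5, 0.5, 0.9]
grip_width: 0.4
time: 8.2
tool_pos: [512.9, 64.0, 76.7]
tcp_rot: [-3.135, -0.012, -1.363]
contact_force: [-10.9, -2.4, 9.5]
grip_width: 0.5
knob 23 [347.1 244.5] [534.2  70.9] unit, with knob0=(0,-1): [44.5 60.3]
tcp unit [22.3 57.9]
```

```bash
python3 -m jog '{"xyz":[[0.15,0.03,0],[0.15,0.03,0]],"angular":[[0,0,0],[0,0,0]]}'; python3 k.py
```

```text
time: 8.45
tool_pos: [512.9, 64.1, 76.6]
tcp_rot: [3.134, -0.012, -1.362]
contact_force: [-13.5, -3.9, 11.3]
grip_width: 0.2
knob 22 [347.3 244.5] [533.9  71.3] unit, with knob0=(0,-1): [44.3 60.7]
tcp unit [22.3 58. ]
```

The knob is hard against the end stop: TCP stays at 22.3 as force rises to ≈14 N. I'll retreat straight back, then up and away.

```bash
python3 -m jog '{"xyz":[[-0.15,-0.03,0],[-0.3,-0.06,0],[-0.6,-0.13,0],[-0.6,-0.13,0],[0,0,1],[0,0,1],[0,0,1],[0,0,1],[0,0,1],[0,0,1]],"angular":[[0,0,0],[0,0,0],[0,0,0],[0,0,0],[0,0,0],[0,0,0],[0,0,0],[0,0,0],[0,0,0],[0,0,0]]}'; python3 -m jog '{"xyz":[[0,-1,0.3],[0,-1,0.3],[0,-1,0.3],[0,-1,0.3],[0,-1,0.3],[0,-1,0],[0,-1,0],[0,-1,0],[0,-1,0],[0,-1,0]],"angular":[[0,0,0],[0,0,0],[0,0,0],[0,0,0],[0,0,0],[0,0,0],[0,0,0],[0,0,0],[0,0,0],[0,0,0]]}';  python3 -m jog '{"xyz":[[0,-1,0],[0,-1,0],[0,-1,0],[0,-1,0],[0,-1,0],[0,0,0],[0,0,0]],"angular":[[0,0,0],[0,0,0],[0,0,0],[0,0,0],[0,0,0],[0,0,0],[0,0,0]]}'
python3 k.py; python3 - <<'E'
from h import *
im=capture("scene");cv2.imwrite("pics/s4.png",cv2.resize(im[190:330,230:440,::-1],None,fx=3.8,fy=3.8,interpolation=2))
im=capture("top");cv2.imwrite("pics/t4.png",cv2.resize(im[195:340,235:405,::-1],None,fx=4,fy=4,interpolation=2))
for b in blobs(im,'yellow',(280,230,350,270))[0]: print(b,onz('top',*b[2],102))
E
```

```text
time: 9.5
tool_pos: [479.8, 55.8, 199.2]
tcp_rot: [3.14, -0.014, -1.363]
contact_force: [0.1, -0.6, -0.1]
grip_width: 0.2
time: 10.5
tool_pos: [484.5, -151.2, 235.8]
tcp_rot: [-3.122, -0.023, -1.359]
contact_force: [-0.5, -0.2, 0.4]
grip_width: 0.5
time: 11.2
tool_pos: [485.4, -259.2, 236.0]
tcp_rot: [-3.115, -0.03, -1.363]
contact_force: [-0.3, 0.4, 0.6]
grip_width: 0.4
knob 37 [347.2 244.7] [534.6  71.6] unit, with knob0=(0,-1): [45.  60.8]
tcp unit [ -71.9 -252.4]
(np.int32(38), (np.int32(293), np.int32(251), np.int32(7), np.int32(7)), array([296.1, 253.9])) [534.744686    71.90414955 102.        ]
```

View pics/s4.png

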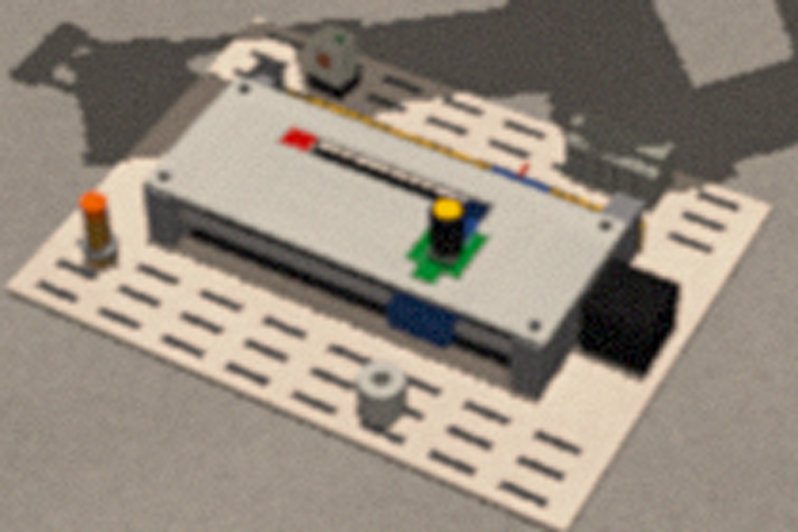

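View pics/t4.png

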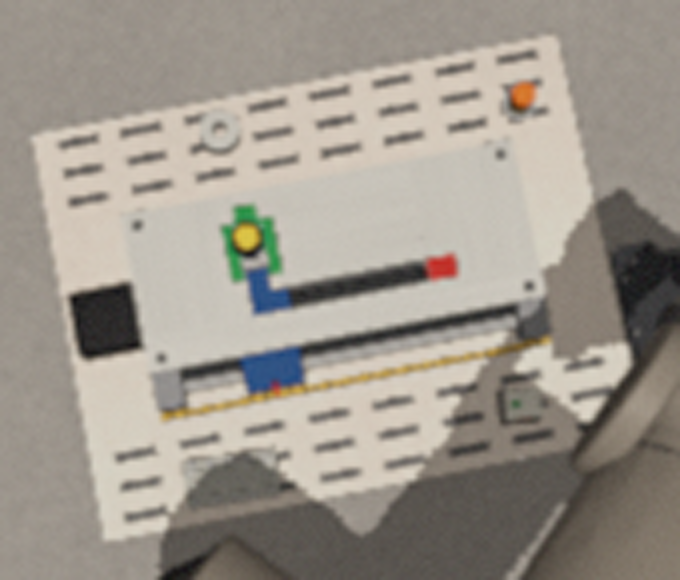

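Both views show the knob down in the green pocket (scene (347,245), top (296,254), unit x≈45). The relay, terminals, sensor and coupling look unmoved, and the arm is clear.

```bash
python3 -c "
from plant import bot
print(bot.get_obs()['dq'].round(3));print(bot.close_job())"
```

```text
[ 0.005 -0.004 -0.001 -0.001  0.004 -0.002]
the job is handed in; nothing more can be done
None
```

The lock pin is in the green pocket and the job is handed in, at about 11 s of the 40 s allowed. I pushed the knob with closed fingertips along the slot to the corner stop, where the force rose to about 17 N. Then I pushed it sideways into the pocket until it stopped, with force rising to about 14 N and no further motion.

- **Pin position:** after I withdrew, both cameras put the knob within about 1 mm of each other, 45 mm across the axis. That matches fully home, and it is down inside the green border. Along the axis it read about 60.8 mm against the nominal 58, which is within the play of the pocket and the accuracy of my frame fit.
- **Surroundings:** the robot is well clear of the unit, with the wrist force back to about zero. The four loose parts on the board look undisturbed. I didn't re-check the screwdriver, breaker and mug in the final pictures, but the arm never went near them near bench height.
- **Disagreement:** one knob reading at the corner was about 5 mm short. In the picture, the yellow rule lay directly behind the dot and probably merged with it. The picture itself and the next reading both agreed with the corner stop.

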